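Load both test stations and show the large weight to the camera in the mirror

TASK

Set each loading weight down, without dropping it, on its matching station - the large one over the thick spindle, the small one over the thin spindle - so that it sits flat on the base, and leave the other things on the bench alone. Then turn the sprung inspection mirror, which has a fin on top to grip, until the banded stem of the large weight shows in the middle of the mirror as the inspection camera at the other end of its rail sees it. Finish while still holding the mirror at that angle: do not let go.

Things in the scene. Friction and masses are not known exactly. Their poses are not given: they have to be found in the camera images.
- big_weight: loose steel loading weight, about 0.45 kg: a disc 66 mm in diameter and 28 mm high with a round grip stem (14 mm diameter, 36 mm tall, two dark bands) standing on its middle, 64 mm high overall; underneath a central blind hole 26 mm wide, 20 mm deep. Origin: centre of the underside; z up along the stem. It starts standing on the table. Belongs on the station with the thick spindle
- small_weight: loose steel loading weight, about 0.28 kg: a disc 46 mm in diameter and 28 mm high with a round grip stem (14 mm diameter, 36 mm tall, two dark bands) standing on its middle, 64 mm high overall; underneath a central blind hole 16 mm wide, 20 mm deep. Origin: centre of the underside; z up along the stem. It starts standing on the table. Belongs on the station with the thin spindle
- big_weight_stem (a point): the marker to be seen: the middle of the large weight's banded stem, 46 mm above its underside, on its axis
- big_station: fixed specimen station: a round metal base 92 mm in diameter and 22 mm high (its flat top carries the weight), with an upright spindle 22 mm in diameter in the middle standing 16 mm above the base top (tip bevelled). Origin: centre of the base's underside, on the table; z up. Takes the large weight; seated, its underside lies flat on the base, its stem 50 to 86 mm above the table
- small_station: fixed specimen station: a round metal base 72 mm in diameter and 22 mm high (its flat top carries the weight), with an upright spindle 12 mm in diameter in the middle standing 16 mm above the base top (tip bevelled). Origin: centre of the base's underside, on the table; z up. Takes the small weight; seated, its underside lies flat on the base, its stem 50 to 86 mm above the table
- fin (a point): black ribbed fin on top of the swivel mirror, for turning it: 10 mm thick (x), 34 mm wide (y), 42 mm tall, foot 106 mm and top 148 mm above the table. Origin: centre of its foot, on the upright pivot axis, over which it stays. x: the way the mirror faces, square to the glass on the reflecting side; z up. It turns with the mirror, whose black frame (74 mm wide) ends at the fin's foot
- mirror_face (a point): middle of the mirror glass, on the upright pivot axis, 75 mm above the table; x is the way the mirror faces, z up. The glass is 68 mm wide and 56 mm high. The mirror stands on one end of a low aluminium rail (14 mm high, 36 mm wide, 460 mm long)
- lens (a point): front of the small black inspection camera's lens, at the other end of the same rail, 344 mm from the mirror's pivot and at the same height, 75 mm; the fixed camera (105 mm high overall) looks straight along the rail at the middle of the mirror. Its y axis points at the mirror
- mirror: the swivel mirror with its black frame and its fin; origin on its upright pivot axis at table height; x is the way the mirror faces, z up. A light spring (0.08 N m per rad) parks it facing 20 degrees to the side of the camera and swings it back there when let go. It turns only clockwise (seen from above) from there, to a stop at 1.5 rad; the turn needed is between about 0.4 and 0.95 rad
- sightline (a point): imaginary frame at the middle of the mirror: x is the horizontal direction in which the camera's central line of sight leaves the mirror after reflection, y is level and square to it, z up. It turns twice as far as the mirror. The stem shows in the middle of the mirror when it lies on this x axis
- clamp_ring: bystander, to be left alone: loose steel clamping ring, 60 mm outside, 44 mm inside, 10 mm high
- punch_disc: bystander, to be left alone: loose brass disc, 38 mm diameter, 14 mm high
- jar: bystander, to be left alone: white jar with lid, 52 mm diameter, 65 mm high
- screwdriver: bystander, to be left alone: screwdriver, 140 mm long, lying on the table
- loupe: bystander, to be left alone: black magnifier, 40 mm diameter, 38 mm high
- beaker: bystander, to be left alone: white beaker, 60 mm across the rim, 75 mm high
- spanner: bystander, to be left alone: spanner, 150 mm long, lying on the table
Mind the look-alikes: they are no part of the job. Leave any red look-alike of the small_weight alone. What is shaped like the big_weight but orange is not meant.

How it is judged:
On the way, in this order (a step that is already met when the one before it is completed fails the run):
1. both weights sit released on their matching stations (horizontal distance between big_weight and big_station below 0.006 m and z of big_weight in the frame of big_station between 0.018 and 0.026 m and angle between each of big_weight, small_weight's own z axis and vertical below 0.06 rad and linear speed of each of big_weight, small_weight below 0.03 m/s and contact force between the fingers and big_weight below 0.1 N and horizontal distance between small_weight and small_station below 0.006 m and z of small_weight in the frame of small_station between 0.018 and 0.026 m and contact force between the fingers and small_weight below 0.1 N), for 0.2 s.
2. the mirror, held by the fingers, shows the large weight's stem to the camera (y of big_weight_stem in the frame of sightline between -0.02 and 0.02 m and x of big_weight_stem in the frame of sightline above 0.1 m and contact force between the fingers and mirror above 0.5 N and angular speed of mirror below 0.08 rad/s), for 0.3 s.
At the end, for the whole second after the job is handed in: Both weights at rest, flat and released on their own stations (centred to 6 mm, underside 18-26 mm up); the fingers still hold the mirror (over 0.5 N), mirror still, the camera's reflected line of sight within 20 mm of the large weight's stem axis, all through the last second (all of step 1 and all of step 2); the arm keeps its last pose, push and grip.
It fails at once if another thing on the bench is disturbed (moved more than 30 mm) (distance of any of clamp_ring, punch_disc, jar, screwdriver, loupe, beaker, spanner from where it was at the start of the episode above 0.03 m).
It fails at once if the big weight is dropped or knocked about (moves faster than 0.45 m/s with no finger on it) (contact force between the fingers and big_weight below 0.05 N and linear speed of big_weight above 0.45 m/s).
It fails at once if the small weight is dropped or knocked about (moves faster than 0.45 m/s with no finger on it) (contact force between the fingers and small_weight below 0.05 N and linear speed of small_weight above 0.45 m/s).
It also fails if it takes over 67 s, if anything falls off the work surface, if the arm or the gripper's body presses on something with over 40 N, if the wrist force passes 120 N, or if a joint passes its speed limit or range.

ROBOT

A 6-joint arm with a two-finger parallel gripper is mounted at the origin on the work surface. World frame = base frame: x ahead of the robot, y to its left, z up, the work surface at z = 0. Lengths are in m, angles in rad, forces in N, time in s.
With the tool pointing down it reaches from about 0.35 to 0.775 m from the base axis. Payload 5.5 kg.
Tool frame: the origin (TCP) lies at the very end of the fingers, on their centre line; the grasp point (between the pads) lies 19 mm behind it; z points along the fingers, y is the direction in which the jaws open and shut (so a half turn about z gives the same grasp; the last joint's range is limited). The gripper opens to 85 mm and grips with 20 to 120 N. Pads are 22 mm wide; open, the fingers measure 114 mm over their backs; the gripper's body (76 mm by 85 mm) begins 54 mm behind the grasp point. The pads swing forward as they close: fully open they stand 13 mm farther back than shut.
Start: joints at [1.1, 0.313, 0.046, 1.304, 0, 1.431], TCP at [0.187, 0.544, 0.231] pointing down, gripper open.
Joint ranges: [-2.76, 2.76], [-0.86, 1.69], [-1.03, 1.26], [-2.2, 2.34], [-1.47, 1.5], [-3.14, 3.14]. Speed limits (rad/s): [2.57, 2.57, 3.14, 3.14, 3.14, 3.14].

INTERFACE

Orientations are given as a unit quaternion [w, x, y, z].
In Python, from workcell import get_state, vision, workorder, silhouettes, tip_of gives the robot as it stands.
- The arm moves only by the shell command python3 -m inch 'ROWS' [FORCE]. ROWS is JSON, a list of rows, each a list of 7 numbers: the shift along the tool's x, y, z in cm, then the turn, a rotation vector about the tool's x, y, z in degrees, then the finger opening in cm, from 0 to 8.54. In form: [[dx, dy, dz, rx, ry, rz, hand], ...]. A call has 1 to 5 rows; each row shifts and turns the commanded pose from where the row before left it, along the tool's axes as they then stand; what a row does not reach is not made up. A row lasts 1/10 s, in which the tool goes at most 50 mm and 8.59 degrees, less where a joint would pass 70% of its speed; a pose out of reach is approached as far as the arm can. A call with a gripper value outside its range is refused whole. The fingers move at their own pace and stop on an object; FORCE is the grip in N (left out, the last holds). Time passes only in rows, so rows that do not move let the fingers close. It gives the time, the measured TCP pose, the force and the opening at its end, in the units of the state.
- get_state(): the state, without advancing time (a new reading comes with each control period).
- vision.read_camera(name): name is "scene" or "top" or "wrist"; returns a dict with "pixels" (384x512x3 uint8, red, green, blue), "depth" (384x512 float32, m along the optical axis (not along the pixel's ray), 0 where there is no reading), "mtx" (3x3 intrinsics, pixels), "k1" (the pictures are not rectified: a ray, as slopes to the right and down, at radius r is drawn at 1 + k1 r^2 times it, then the intrinsics apply), "T" (4x4, takes a point from camera to world coordinates); the wrist camera has in their place "tool_from_camera" (4x4, takes a point from camera to tool coordinates, whose origin is the TCP and whose axes are the flange's). Camera axes: x right, y up, looking along -z (the intrinsics and any distortion apply to the point x, -y, -z); pixel columns grow to the right and rows downward; lengths in m; the calibration is good to about 2 mm. A picture is of the moment at which its call begins: read the wrist's pose just before it.
- workorder.hand_in(): hands the job in, once; it reports no verdict.
Trained networks look in a picture, given as the dict that the camera call returned (one of the last four; its "shot" number tells which), for a name from the list of things; names that differ only in an ending like _2 or _b are one class to them, and where a whole thing is asked for, a point or a joint stands for the part that bears it (a point fixed in the world has none). Each returns a list of dicts, best first, with "confidence" (0 to 1); they miss things now and then, are a little off and sometimes report something else, mostly with a low value. They report only what shows in the picture. A call takes as long as a camera call. They do not tell look-alikes from the thing itself.
- silhouettes(picture, label): "mask" (384x512 bool, what is visible of it) and "location" ([column, row] in pixels, amid what is visible of it).
- tip_of(picture, label): "location" ([column, row] in pixels: a listed point, or the origin of a listed thing).
The state is a dict: "clock": time; "joint_pos": joint angles; "qvel": joint speeds; "tau": joint torques, N m; "tcp_pos": TCP position; "orientation": TCP orientation; "wrist_force": force on the tool from outside, world axes, zero at the start; "ft_torque": the same for the moment, N m; "finger_gap": finger opening in m.
Only numpy, scipy, OpenCV 4.12 (cv2) and the standard library are available. Lean on these libraries where they do the work, as an engineer would, in place of code of your own. Each camera call takes 0.05 s, during which the arm holds its last target.

## Working session

There is one attempt and no reset: what is moved stays moved. The work goes in short steps, Python scripts to look and compute and a shell command to move; the robot and the scene stay as the last step left them, time stands still between calls to the robot, and variables do not carry over. Pictures are saved under pics/ and viewed, and the job is handed in when it is done.

```bash
ls; mkdir -p pics; python3 - <<'E'
from workcell import get_state, vision
import cv2
s=get_state();print(s)
for n in ["scene","top"]:
    p=vision.read_camera(n);print(n,p['mtx'],p['k1'],p['T'],p['shot'])
    cv2.imwrite(f'pics/{n}0.png',cv2.resize(p['pixels'][:,:,::-1],(800,600),interpolation=cv2.INTER_CUBIC))
E
```

```text
pics
{'clock': 0.0, 'joint_pos': array([ 1.10038981e+00,  3.14013507e-01,  4.50024821e-02,  1.30358122e+00,
       -8.60291776e-06,  1.43117051e+00]), 'qvel': array([ 0.00028931, -0.00188863, -0.00156805, -0.00047973,  0.00055733,
       -0.00222602]), 'tau': array([ 2.37624969e-03, -4.80625284e+01,  2.98530686e+01,  1.94114487e-02,
        6.79765662e-05, -1.10395149e-05]), 'tcp_pos': array([0.18654993, 0.54337733, 0.23041101]), 'orientation': array([-2.65561658e-04,  1.64637294e-01,  9.86353768e-01, -8.57802109e-04]), 'wrist_force': array([ 0.39407973, -0.32178035, -0.35964176]), 'ft_torque': array([ 0.02826399,  0.01070522, -0.0572689 ]), 'finger_gap': 0.08527819585671662}
scene [[467.49081392   0.         257.53736653]
 [  0.         467.49081392 189.44910667]
 [  0.           0.           1.        ]] 0.01390088245636686 [[ 0.75621338 -0.42616904  0.4965091   1.18013764]
 [ 0.65428217  0.48380566 -0.58124601 -0.77248538]
 [ 0.00749514  0.76440306  0.64469511  0.9423345 ]
 [ 0.          0.          0.          1.        ]] 1
top [[442.84444837   0.         253.57702619]
 [  0.         442.84444837 195.5610813 ]
 [  0.           0.           1.        ]] -0.09429041562227955 [[ 0.01539689  0.98618653 -0.16492136  0.29650768]
 [-0.99987637  0.01465968 -0.00568636 -0.01862389]
 [-0.00319011  0.16498852  0.98629033  1.47815965]
 [ 0.          0.          0.          1.        ]] 2
```

View pics/scene0.png

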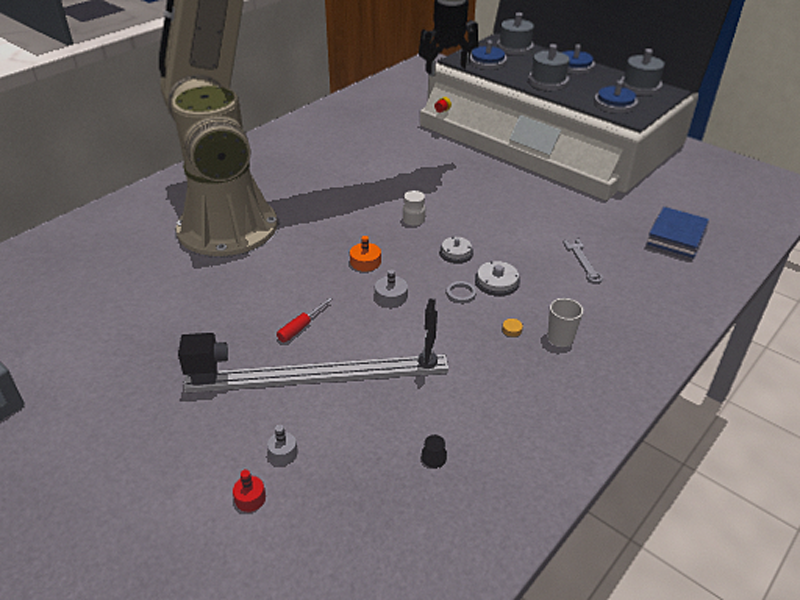

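View pics/top0.png

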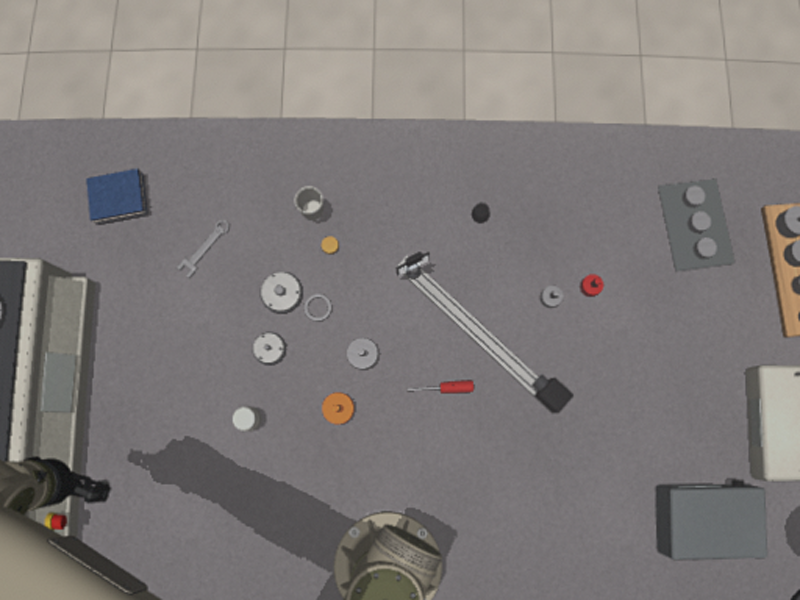

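```bash
cat > h.py <<'E'
import numpy as np, cv2
from workcell import get_state, vision, silhouettes, tip_of
from scipy.spatial.transform import Rotation as R
def undist(p,uv):
    uv=np.asarray(uv,float).reshape(-1,2);K=p['mtx']
    d=np.c_[(uv[:,0]-K[0,2])/K[0,0],(uv[:,1]-K[1,2])/K[1,1]];u=d.copy()
    for _ in range(20): u=d/(1+p['k1']*(u**2).sum(1,keepdims=True))
    return u
def T_of(p,s=None):
    if 'T' in p: return p['T']
    q=s['orientation'];M=np.eye(4);M[:3,:3]=R.from_quat([q[1],q[2],q[3],q[0]]).as_matrix();M[:3,3]=s['tcp_pos']
    return M@p['tool_from_camera']
def rays(p,uv,s=None):
    T=T_of(p,s);u=undist(p,uv);return T[:3,3],np.c_[u[:,0],-u[:,1],-np.ones(len(u))]@T[:3,:3].T
def on_z(p,uv,z,s=None):
    o,d=rays(p,uv,s);return o+d*((z-o[2])/d[:,2])[:,None]
def cloud(p,mask,s=None):
    v,u=np.nonzero(mask&(p['depth']>0));o,d=rays(p,np.c_[u,v],s);return o+d*p['depth'][v,u][:,None],np.c_[u,v]
def project(p,X,s=None):
    T=T_of(p,s);X=np.asarray(X,float).reshape(-1,3);c=(X-T[:3,3])@T[:3,:3]
    a=np.c_[c[:,0]/-c[:,2],-c[:,1]/-c[:,2]];a=a*(1+p['k1']*(a**2).sum(1,keepdims=True));K=p['mtx']
    return np.c_[a[:,0]*K[0,0]+K[0,2],a[:,1]*K[1,1]+K[1,2]]
E
python3 - <<'E'
from h import *
np.set_printoptions(precision=4,suppress=True)
Z={'big_weight':0,'small_weight':0,'big_station':0,'small_station':0,'fin':.106,'mirror_face':.075,'lens':.075}
for n in ['scene','top']:
    p=vision.read_camera(n)
    for l,z in Z.items():
        for d in tip_of(p,l): 
            print(n,'tip',l,round(d['confidence'],2),np.array(d['location']).round(1),on_z(p,d['location'],z)[0][:2])
        if l in('fin','mirror_face','lens'):continue
        for d in silhouettes(p,l):
            C,uv=cloud(p,d['mask']);m=d['mask']
            zt=.028 if 'weight' in l else .022
            k=abs(C[:,2]-zt)<.005;P=C[k][:,:2]
            if len(P)>8:print(n,'sil',l,round(d['confidence'],2),np.array(d['location']).round(1),'n',k.sum(),(P.min(0)+P.max(0))/2,P.max(0)-P.min(0),'zmax',C[:,2].max(),p['pixels'][m].mean(0))
E
```

```text
scene tip big_weight 0.7 [252.1 192. ] [0.4498 0.0566]
scene tip big_weight 0.63 [235.9 165.3] [0.3188 0.1238]
scene tip big_weight 0.61 [271.3 209.7] [0.5463 0.0335]
scene sil big_weight 0.75 [249.9 188.2] n 211 [0.4388 0.0608] [0.0655 0.0671] zmax 0.06789210377614785 [105.0721 100.9577 108.0995]
scene sil big_weight 0.53 [231.6 161.3] n 189 [0.3218 0.108 ] [0.0681 0.0665] zmax 0.06758343075803763 [160.9415  71.9006  19.7339]
scene sil big_weight 0.15 [295.2 158.7] n 40 [0.4492 0.2565] [0.0502 0.0542] zmax 0.03661223086958998 [121.537  118.4086 122.179 ]
scene tip small_weight 0.83 [157.7 318. ] [ 0.585  -0.4324]
scene tip small_weight 0.77 [179.9 288.8] [ 0.5605 -0.3411]
scene sil small_weight 0.93 [181.  285.4] n 190 [ 0.5662 -0.3432] [0.0454 0.0466] zmax 0.06577314030012726 [102.011   98.4793 105.6336]
scene sil small_weight 0.72 [156.  315.7] n 215 [ 0.5928 -0.4326] [0.045  0.0422] zmax 0.06696713475192484 [133.8128  30.5667  32.641 ]
scene tip big_station 0.98 [319.6 178.7] [0.5692 0.2497]
scene tip big_station 0.67 [250.5 179.3] [0.4044 0.1004]
scene sil big_station 0.75 [320.
[... 1772 characters left out ...]
77.  188.7] [0.5635 0.251 ]
top tip big_station 0.24 [230.  226.8] [0.4365 0.0672]
top sil big_station 0.97 [181.3 188.6] n 403 [0.5693 0.241 ] [0.0832 0.0823] zmax 0.043237924024640995 [155.8348 154.3632 152.4475]
top tip small_station 0.75 [172.5 221.2] [0.4521 0.2614]
top tip small_station 0.37 [159. 268.] [0.2953 0.3   ]
top sil small_station 0.74 [172.1 220.9] n 246 [0.4473 0.2623] [0.061  0.0621] zmax 0.04289362489547299 [154.119  152.7139 150.796 ]
top sil small_station 0.55 [353.2 190.8] n 47 [ 0.5665 -0.3432] [0.0411 0.0404] zmax 0.06802920732091278 [128.4589 126.7055 128.4795]
top tip mirror_face 0.72 [262.9 170.3] [ 0.6147 -0.0395]
top tip lens 0.95 [341.8 240.2] [ 0.3917 -0.2926]
```

```bash
cat >> h.py <<'E'
def state():
    s=get_state();q=s['orientation'];return s,R.from_quat([q[1],q[2],q[3],q[0]]).as_matrix()
def plan(target,yaw_deg=180,s=None):
    """shift in cm along present tool axes; then turn (rotvec deg, tool axes) to be level with tool x at yaw"""
    s,M=state()
    d=(np.array(target)-s['tcp_pos'])@M*100
    a=np.radians(yaw_deg);x=np.array([np.cos(a),np.sin(a),0]);z=np.array([0,0,-1.]);W=np.c_[x,np.cross(z,x),z]
    rv=R.from_matrix(M.T@W).as_rotvec(degrees=True)
    print('tcp',s['tcp_pos'].round(4),'t',round(s['clock'],2),'shift cm',d.round(2),'turn',rv.round(2),'gap',round(s['finger_gap'],4),'F',s['wrist_force'].round(2))
E
python3 - <<'E'
from h import *
p=vision.read_camera('scene')['pixels'][:,:,::-1]
a=cv2.resize(p[140:220,200:340],(798,456),interpolation=cv2.INTER_CUBIC)
cv2.imwrite('pics/cropA.png',a)
b=cv2.resize(p[260:345,120:230],(776,600),interpolation=cv2.INTER_CUBIC)
cv2.imwrite('pics/cropB.png',b)
plan([.437,.061,.20])
E
```

```text
tcp [0.1868 0.5439 0.2313] t 1.35 shift cm [-39.35 -37.54   3.13] turn [  0.     0.   -18.95] gap 0.0855 F [ 0.57 -0.06 -0.2 ]
```

View pics/cropA.png

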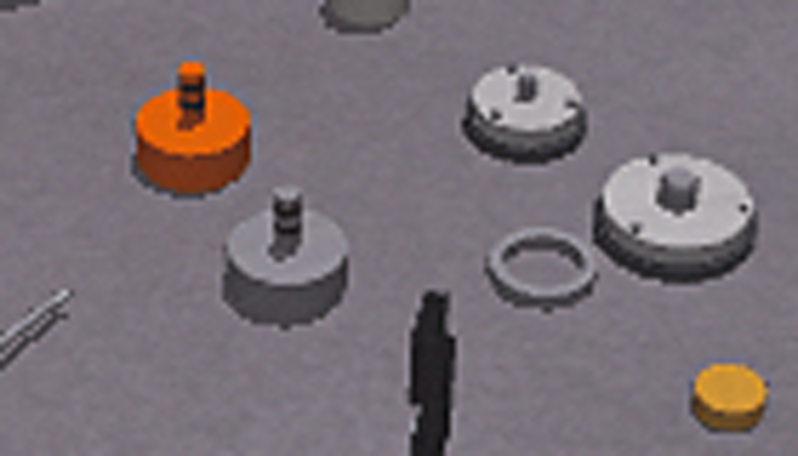

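View pics/cropB.png

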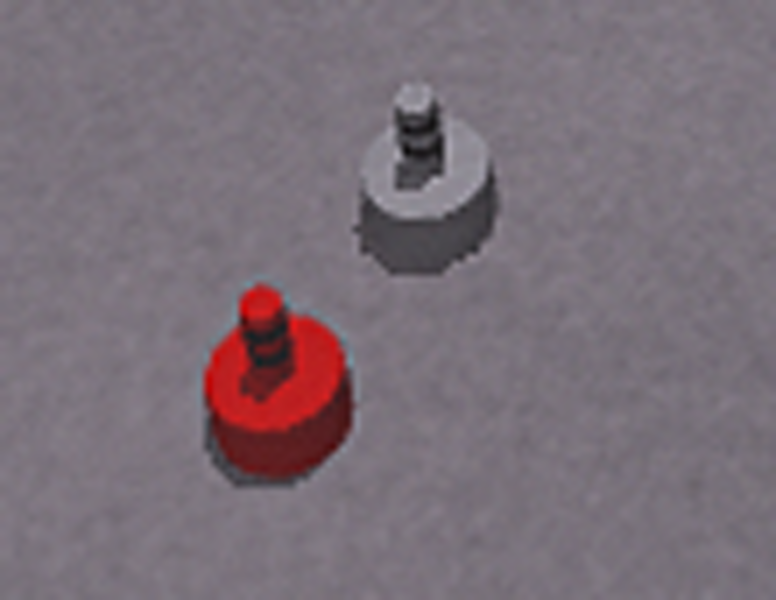

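The candidates, in scene pixels:
- **Big weight:** grey disc at (250,188). The orange one at (232,161) is the look-alike.
- **Small weight:** grey disc at (181,285). The red one at (156,316) is the look-alike.
- **Stations:** the thick spindle is at (320,177) and the thin one at (295,158).

The crops confirm that the two grey weights have banded stems, so I'll use those.

```bash
python3 -m inch '[[-3.2,-3.0,0,0,0,-6.3,8],[-3.2,-3.0,0,0,0,-6.3,8],[-3.2,-3.0,0,0,0,-6.3,8],[-2,-4,0,0,0,0,6],[-2,-4,0,0,0,0,5]]' 40
python3 -c "
from h import *
plan([.437,.061,.20])"
```

```text
clock: 1.85
tcp_pos: [0.3011, 0.354, 0.2314]
orientation: [0.0, 0.0, 1.0, 0.0]
wrist_force: [0.7, 0.0, -0.3]
finger_gap: 0.0525
tcp [0.3011 0.354  0.2314] t 1.85 shift cm [-13.61 -29.3    3.13] turn [ 0.02  0.03 -0.03] gap 0.0525 F [ 0.69  0.   -0.26]
```

```bash
python3 -m inch '[[-2,-4.5,0,0,0,0,5],[-2,-4.5,0,0,0,0,5],[-2,-4.5,0,0,0,0,5],[-2,-4.5,0,0,0,0,5],[-2,-4.5,0,0,0,0,5]]'
python3 -m inch '[[-1.8,-3.4,1,0,0,0,5],[-1.8,-3.4,1,0,0,0,5],[0,0,1,0,0,0,4],[0,0,0,0,0,0,4]]'
python3 -c "
from h import *
plan([.437,.061,.12])
s=get_state();p=vision.read_camera('wrist');print(p['tool_from_camera'])
cv2.imwrite('pics/w1.png',p['pixels'][:,:,::-1])
for l in ['big_weight']:
  for d in silhouettes(p,l):
    C,uv=cloud(p,d['mask'],s);k=abs(C[:,2]-.028)<.006;P=C[k][:,:2]
    k2=abs(C[:,2]-.064)<.006;Q=C[k2][:,:2]
    print(d['confidence'],d['location'],len(P),(P.min(0)+P.max(0))/2,np.ptp(P,0),len(Q),Q.mean(0) if len(Q) else 0,p['pixels'][d['mask']].mean(0))
"
```

```text
clock: 2.35
tcp_pos: [0.4006, 0.1285, 0.2317]
orientation: [0.001, 0.0, 1.0, 0.0]
wrist_force: [1.3, 1.9, 0.3]
finger_gap: 0.0496
clock: 2.75
tcp_pos: [0.4352, 0.0617, 0.2]
orientation: [-0.001, 0.002, 1.0, 0.0]
wrist_force: [-0.5, 0.6, 0.5]
finger_gap: 0.0397
tcp [0.4352 0.0617 0.2   ] t 2.75 shift cm [-0.21 -0.07  8.  ] turn [ 0.03 -0.17 -0.2 ] gap 0.0397 F [-0.51  0.64  0.49]
[[ 3.97987493e-04  9.65701677e-01  2.59653834e-01  6.56785549e-02]
 [ 9.99999814e-01 -2.64578101e-04 -5.48745616e-04  1.18011902e-04]
 [-4.61225843e-04  2.59654004e-01 -9.65701603e-01 -1.43005458e-01]
 [ 0.00000000e+00  0.00000000e+00  0.00000000e+00  1.00000000e+00]]
0.97 [258.5, 178.8] 2255 [0.43799518 0.06166525] [0.06506614 0.06450094] 155 [0.43752727 0.06126531] [199.85821485 196.34952607 199.87993681]
0.72 [477.9, 48.5] 374 [0.29781996 0.2862588 ] [0.05018064 0.03211402] 1373 [0.29890099 0.28734513] [171.68273717 168.60528771 165.71104199]
0.67 [300.2, 70.5] 2791 [0.32263519 0.10908836] [0.06371413 0.06280177] 210 [0.32285238 0.10865955] [246.79472329 193.21074646 104.11808237]
```

View pics/w1.png

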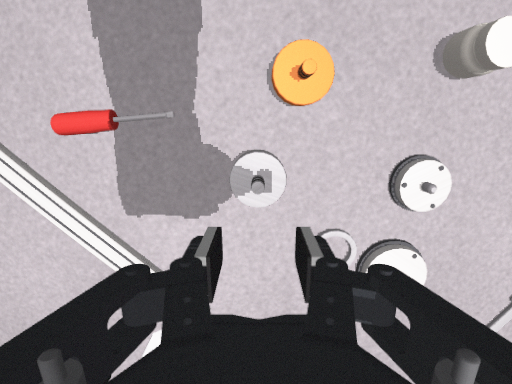

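The wrist view shows the grey weight at (258,179), centred under the gripper at about (0.438, 0.0615). I'll descend onto its stem.

```bash
python3 -m inch '[[-0.26,0,4,0,0,0,4],[0,0,4,0,0,0,4],[0,0,4,0,0,0,4],[0,0,3,0,0,0,4],[0,0,1.4,0,0,0,4]]' 50
python3 -m inch '[[0,0,0,0,0,0,4],[0,0,0,0,0,0,0.5],[0,0,0,0,0,0,0.5],[0,0,0,0,0,0,0.5],[0,0,0,0,0,0,0.5]]' 50
python3 -c "
from h import *
plan([.437,.061,.10])"
```

```text
clock: 3.35
tcp_pos: [0.4365, 0.0639, 0.0354]
orientation: [-0.002, -0.001, 1.0, 0.0]
wrist_force: [-0.3, 0.6, 0.8]
finger_gap: 0.0402
clock: 3.85
tcp_pos: [0.4399, 0.0626, 0.0387]
orientation: [0.001, 0.0, 1.0, 0.0]
wrist_force: [-1.3, 1.4, 6.5]
finger_gap: 0.0121
tcp [0.4399 0.0626 0.0387] t 3.85 shift cm [ 0.28 -0.16 -6.13] turn [ 0.04  0.17 -0.03] gap 0.0121 F [-1.35  1.38  6.52]
```

```bash
python3 -m inch '[[0,0,0,0,0,0,0.5],[0,0,0,0,0,0,0.5]]' 60
python3 -c "
from h import *
plan([.437,.061,.10])
s=get_state();p=vision.read_camera('wrist')
cv2.imwrite('pics/w2.png',p['pixels'][:,:,::-1])"
```

```text
clock: 4.05
tcp_pos: [0.4399, 0.0626, 0.0388]
orientation: [0.001, 0.0, 1.0, 0.0]
wrist_force: [-0.9, 1.8, 7.8]
finger_gap: 0.0117
tcp [0.4399 0.0626 0.0388] t 4.05 shift cm [ 0.28 -0.16 -6.12] turn [ 0.05  0.17 -0.04] gap 0.0117 F [-0.87  1.84  7.81]
```

View pics/w2.png

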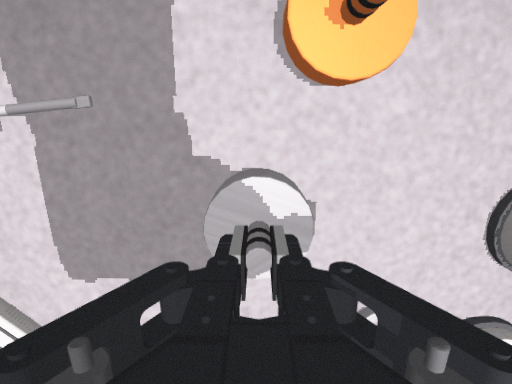

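```bash
python3 -m inch '[[0,0,-0.5,0,0,0,0.5],[0,0,-1,0,0,0,0.5],[0,0,-2,0,0,0,0.5],[0,0,-3,0,0,0,0.5],[0,0,-3,0,0,0,0.5]]' 60
python3 -m inch '[[0,0,-1,0,0,0,0.5],[0,0,0,0,0,0,0.5],[0,0,0,0,0,0,0.5]]' 60
python3 -c "
from h import *
plan([.5692,.240,.14])
s=get_state();p=vision.read_camera('wrist')
cv2.imwrite('pics/w3.png',p['pixels'][:,:,::-1])
for d in silhouettes(p,'big_weight'):
    C,uv=cloud(p,d['mask'],s)
    print(d['confidence'],d['location'],np.percentile(C,[2,50,98],axis=0),p['pixels'][d['mask']].mean(0))
"
```

```text
clock: 4.6
tcp_pos: [0.4376, 0.0623, 0.1331]
orientation: [-0.001, 0.001, 1.0, 0.0]
wrist_force: [1.1, -1.0, -4.1]
finger_gap: 0.0119
clock: 4.9
tcp_pos: [0.4379, 0.0623, 0.1413]
orientation: [-0.001, 0.0, 1.0, 0.0]
wrist_force: [-0.0, -0.1, -5.7]
finger_gap: 0.0117
tcp [0.4379 0.0623 0.1413] t 4.9 shift cm [-13.11  17.78   0.11] turn [ 0.01 -0.08 -0.06] gap 0.0117 F [-0.02 -0.13 -5.69]
0.62 [309.7, 56.1] [[0.29361651 0.07977753 0.01963433]
 [0.32452643 0.1064941  0.0284896 ]
 [0.35176955 0.13814141 0.06465609]] [244.30273592 197.16792228 106.86022998]
```

View pics/w3.png

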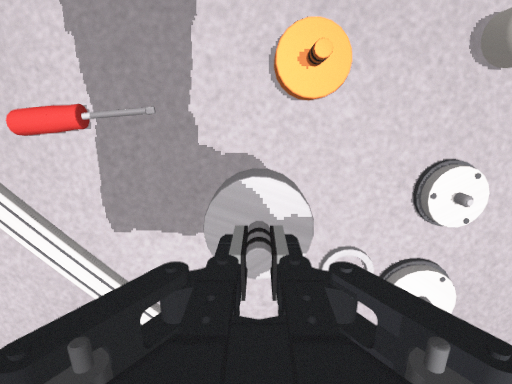

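```bash
python3 -m inch '[[-2,2,-0.5,0,0,0,0.5],[-3.5,3,0,0,0,0,0.5],[-3.5,3,0,0,0,0,0.5],[-3.5,3,0,0,0,0,0.5],[-3.5,3,0,0,0,0,0.5]]' 60
python3 -m inch '[[-3.2,2.8,0,0,0,0,0.5],[-1.2,1,0,0,0,0,0.5],[0,0,0,0,0,0,0.5],[0,0,0,0,0,0,0.5]]' 60
cat >> h.py <<'E'
def circ_fit(P):
    A=np.c_[2*P,np.ones(len(P))];b=(P**2).sum(1);w=np.linalg.lstsq(A,b,rcond=None)[0];return w[:2],np.sqrt(w[2]+w[:2]@w[:2])
E
python3 - <<'E'
from h import *
plan([.5692,.240,.14])
s=get_state();p=vision.read_camera('wrist')
cv2.imwrite('pics/w4.png',p['pixels'][:,:,::-1])
for l in ['big_station','small_station']:
  for d in silhouettes(p,l):
    C,uv=cloud(p,d['mask'],s);k=abs(C[:,2]-.022)<.005;P=C[k][:,:2]
    h,_=cv2.findContours(d['mask'].astype('uint8'),0,1)[:2]
    print(l,round(d['confidence'],2),d['location'],len(P),(P.min(0)+P.max(0))/2,np.ptp(P,0))
  for d in tip_of(p,l):print(d['confidence'],d['location'],on_z(p,d['location'],0,s))
C,uv=cloud(p,np.ones((384,512),bool),s)
for z in np.arange(.09,.15,.005):
    k=abs(C[:,2]-z)<.0025;print(z.round(3),k.sum(),C[k].mean(0) if k.sum() else '')
E
```

```text
clock: 5.5
tcp_pos: [0.5991, 0.2032, 0.145]
orientation: [-0.002, 0.0, 1.0, -0.0]
wrist_force: [1.2, 0.3, -4.2]
finger_gap: 0.0117
clock: 5.9
tcp_pos: [0.6415, 0.2398, 0.1447]
orientation: [-0.002, 0.0, 1.0, -0.001]
wrist_force: [-0.2, -0.2, -5.7]
finger_gap: 0.0121
tcp [0.6415 0.2398 0.1447] t 5.9 shift cm [7.23 0.01 0.5 ] turn [-0.07 -0.25 -0.03] gap 0.0121 F [-0.2  -0.21 -5.73]
0.98 [259.5, 112.1] [[0.56958225 0.24106133 0.        ]]
small_station 0.77 [280.0, 7.2] 76 [0.47752287 0.26242919] [0.00296548 0.0249714 ]
0.09 0 
0.095 0 
0.1 0 
0.105 0 
0.11 74 [0.61050019 0.24057307 0.11056191]
0.115 110 [0.61064091 0.23985017 0.11504875]
0.12 113 [0.61039796 0.24039949 0.12008006]
0.125 117 [0.61093341 0.24006674 0.12494411]
0.13 171 [0.61380231 0.24030822 0.13036044]
0.135 5364 [0.62845463 0.24010194 0.13425028]
0.14 69 [0.63412082 0.23980636 0.14014516]
0.145 60 [0.63402502 0.24016408 0.14503353]
```

View pics/w4.png

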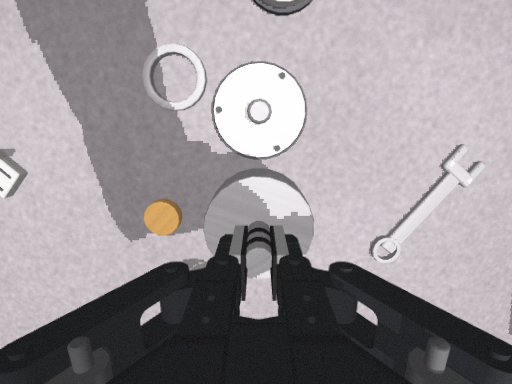

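```bash
cat >> h.py <<'E'
def disc_centre(C,z,r,guess,tol=.003):
    """known-radius circle fitted to outer boundary of level points near guess; uses only -x half edge that camera sees"""
    from scipy.optimize import least_squares
    k=(abs(C[:,2]-z)<tol)&(np.hypot(*(C[:,:2]-guess).T)<r+.012);P=C[k][:,:2]
    c=np.array(guess,float)
    for _ in range(6):
        v=P-c;a=np.arctan2(v[:,1],v[:,0]);rr=np.hypot(*v.T);b=((a+np.pi)/(2*np.pi)*72).astype(int)
        E=[]
        for i in set(b):
            j=np.nonzero(b==i)[0];m=j[np.argmax(rr[j])]
            if abs(rr[m]-r)<.006:E.append(P[m])
        E=np.array(E)
        f=least_squares(lambda q:np.hypot(*(E-q[:2]).T)-q[2],[*c,r],loss='soft_l1',f_scale=.001)
        c=f.x[:2]
    return c,f.x[2],len(E),np.std(f.fun)
E
python3 - <<'E'
from h import *
s=get_state();p=vision.read_camera('wrist')
C,uv=cloud(p,np.ones((384,512),bool),s)
print('tcp',s['tcp_pos'])
print('weight',disc_centre(C,.134,.033,[.640,.240]))
print('station',disc_centre(C,.022,.046,[.5696,.240],.004))
k=(abs(C[:,2]-.038)<.003)&(np.hypot(*(C[:,:2]-[.5696,.24]).T)<.02);P=C[k];print('spindle',k.sum(),P.mean(0),(P.min(0)+P.max(0))/2,np.ptp(P,0))
E
```

```text
tcp [0.64223985 0.23931541 0.14748656]
weight (array([0.6402301 , 0.23961471]), np.float64(0.03249775568512876), 56, np.float64(0.00022448044561571497))
station (array([0.56940015, 0.24051065]), np.float64(0.04162459560441193), 72, np.float64(0.000260422832954065))
spindle 449 [0.56929466 0.2405268  0.03769982] [0.56950772 0.240654   0.03758583] [0.02098311 0.02010721 0.00516282]
```

```bash
python3 -m inch '[[2,0.1,0,0,0,0,0.5],[3.1,0,0,0,0,0,0.5],[2,0,1,0,0,0,0.5],[0,0,2,0,0,0,0.5],[0,0,2,0,0,0,0.5]]' 60
python3 -m inch '[[0,0,0,0,0,0,0.5],[0,0,0,0,0,0,0.5]]' 60
python3 - <<'E'
from h import *
plan([.5715,.2403,.062])
s=get_state();p=vision.read_camera('wrist')
cv2.imwrite('pics/w5.png',p['pixels'][:,:,::-1])
C,uv=cloud(p,np.ones((384,512),bool),s)
z=np.median(C[(uv[:,1]>185)&(uv[:,1]<200)&(abs(uv[:,0]-258)<30)][:,2]);print('disc top z',z)
print('weight',disc_centre(C,z,.033,[.5694,.240]))
print('station',disc_centre(C,.022,.046,[.5696,.240],.004))
E
```

```text
clock: 6.7
tcp_pos: [0.5716, 0.2411, 0.0984]
orientation: [0.001, 0.0, 1.0, 0.0]
wrist_force: [0.2, -1.0, -4.5]
finger_gap: 0.0119
clock: 6.9
tcp_pos: [0.5716, 0.2409, 0.0978]
orientation: [-0.0, 0.001, 1.0, 0.0]
wrist_force: [0.7, 0.1, -4.3]
finger_gap: 0.0121
tcp [0.5716 0.2409 0.0978] t 6.9 shift cm [ 0.01 -0.06  3.58] turn [ 0.   -0.02 -0.07] gap 0.0121 F [ 0.72  0.08 -4.26]
disc top z 0.08739336213946844
weight (array([0.5696169 , 0.24106212]), np.float64(0.03246258771970623), 56, np.float64(0.00019379426706155926))
station (array([0.56912656, 0.24061195]), np.float64(0.04147545549144877), 40, np.float64(0.00019233980359479184))
```

View pics/w5.png

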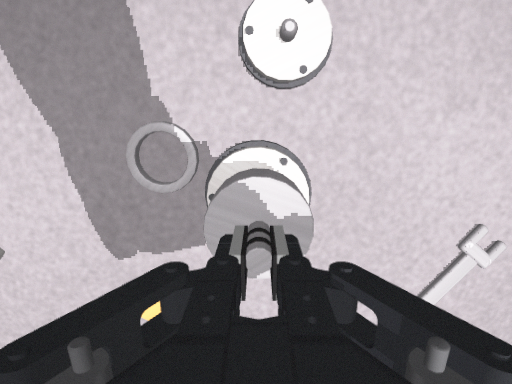

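```bash
python3 -m inch '[[0.05,-0.05,1,0,0,0,0.5],[0,0,1,0,0,0,0.5],[0,0,0.6,0,0,0,0.5],[0,0,0.5,0,0,0,0.5],[0,0,0.3,0,0,0,0.5]]' 60
python3 -m inch '[[0,0,0.2,0,0,0,0.5],[0,0,0,0,0,0,0.5]]' 60
python3 - <<'E'
from h import *
plan([.5715,.2403,.062])
s=get_state();p=vision.read_camera('wrist')
C,uv=cloud(p,np.ones((384,512),bool),s)
z=np.median(C[(uv[:,1]>185)&(uv[:,1]<200)&(abs(uv[:,0]-258)<30)][:,2]);print('disc top z',z)
print('weight',disc_centre(C,z,.033,[.5694,.240]))
E
```

```text
clock: 7.45
tcp_pos: [0.571, 0.2405, 0.0624]
orientation: [-0.001, 0.0, 1.0, -0.0]
wrist_force: [-0.2, 0.3, -5.2]
finger_gap: 0.012
clock: 7.65
tcp_pos: [0.5714, 0.2407, 0.0613]
orientation: [0.0, 0.0, 1.0, 0.0]
wrist_force: [-0.2, 0.8, -4.5]
finger_gap: 0.0119
tcp [0.5714 0.2407 0.0613] t 7.65 shift cm [-0.01 -0.04 -0.07] turn [ 0.    0.   -0.05] gap 0.0119 F [-0.17  0.75 -4.55]
disc top z 0.05095151314503346
weight (array([0.56934816, 0.24094918]), np.float64(0.0324442959009441), 56, np.float64(0.00022854195704900693))
```

```bash
python3 -m inch '[[0,0,0.1,0,0,0,0.5],[0,0,0,0,0,0,0.5]]' 60; python3 -m inch '[[0,0,0.1,0,0,0,0.5],[0,0,0,0,0,0,0.5]]' 60
```

```text
clock: 7.9
tcp_pos: [0.5717, 0.2408, 0.0609]
orientation: [0.0, 0.0, 1.0, 0.0]
wrist_force: [-0.5, -0.5, -2.2]
finger_gap: 0.0121
clock: 8.1
tcp_pos: [0.5717, 0.2408, 0.0609]
orientation: [0.001, 0.0, 1.0, 0.0]
wrist_force: [-3.0, -1.0, 4.7]
finger_gap: 0.0114
```

```bash
python3 -m inch '[[0,0,-0.07,0,0,0,0.5],[0,0,0,0,0,0,1.6],[0,0,0,0,0,0,2.2],[0,0,0,0,0,0,4],[0,0,0,0,0,0,4]]' 60
python3 -m inch '[[0,0,-1,0,0,0,4],[0,0,-3,0,0,0,4],[0,0,-4,0,0,0,4],[0,0,-3,0,0,0,4],[-4,0,0,0,0,0,4]]'
python3 -m inch '[[-4,0,0,0,0,0,4],[0,0,0,0,0,0,4]]'
python3 - <<'E'
from h import *
plan([.5665,-.343,.20])
s=get_state();p=vision.read_camera('wrist')
cv2.imwrite('pics/w6.png',p['pixels'][:,:,::-1])
C,uv=cloud(p,np.ones((384,512),bool),s)
print('weight',disc_centre(C,.05,.033,[.5694,.240]))
k=(np.hypot(*(C[:,:2]-[.5694,.24]).T)<.028)&(C[:,2]<.06)&(C[:,2]>.04);P=C[k];A=np.c_[P[:,:2]-P[:,:2].mean(0),np.ones(len(P))];print('plane',np.linalg.lstsq(A,P[:,2],rcond=None)[0])
print('station',disc_centre(C,.022,.046,[.5696,.240],.004))
print('sm station',disc_centre(C,.022,.036,[.448,.26],.004))
k=(C[:,2]>.078)&(C[:,2]<.1)&(np.hypot(*(C[:,:2]-[.5694,.24]).T)<.028);print('stem top',C[k].mean(0))
E
```

```text
clock: 8.6
tcp_pos: [0.5716, 0.2407, 0.06]
orientation: [0.0, 0.0, 1.0, 0.0]
wrist_force: [-0.5, 0.5, -0.1]
finger_gap: 0.0399
clock: 9.1
tcp_pos: [0.6109, 0.2421, 0.1778]
orientation: [0.003, -0.001, 1.0, 0.001]
wrist_force: [1.4, 1.0, -0.1]
finger_gap: 0.0401
clock: 9.3
tcp_pos: [0.6558, 0.24, 0.1692]
orientation: [0.001, 0.001, 1.0, 0.0]
wrist_force: [0.1, -0.1, -1.3]
finger_gap: 0.0399
tcp [0.6558 0.24   0.1692] t 9.3 shift cm [  8.75 -58.32  -3.12] turn [ 0.01  0.16 -0.16] gap 0.0399 F [ 0.06 -0.08 -1.28]
weight (array([0.56994732, 0.24097586]), np.float64(0.03261538310597233), 72, np.float64(0.0002405200427636255))
plane [-0.0010445  -0.00033181  0.05041918]
station (array([0.56935688, 0.24061825]), np.float64(0.04165694705274538), 72, np.float64(0.0002939031754899246))Traceback (most recent call last):
  File "<stdin>", line 9, in <module>
  File "h.py", line 46, in disc_centre
    f=least_squares(lambda q:np.hypot(*(E-q[:2]).T)-q[2],[*c,r],loss='soft_l1',f_scale=.001)
    return func(*args, **kwargs)
    vector_fun = VectorFunction(
        fun_wrapped,
    ...<6 lines>...
        workers=workers
    )
    self._update_fun()
    ~~~~~~~~~~~~~~~~^^
    self.f = self.fun_wrapped(xp_copy(self.x))
             ~~~~~~~~~~~~~~~~^^^^^^^^^^^^^^^^^
    return np.atleast_1d(self.fun(x))
                         ~~~~~~~~^^^
    return self.f(x, *self.args, **self.kwargs)
           ~~~~~~^^^^^^^^^^^^^^^^^^^^^^^^^^^^^^
  File "h.py", line 46, in <lambda>
    f=least_squares(lambda q:np.hypot(*(E-q[:2]).T)-q[2],[*c,r],loss='soft_l1',f_scale=.001)
                                        ~^~~~~~
ValueError: operands could not be broadcast together with shapes (0,) (2,)
```

View pics/w6.png

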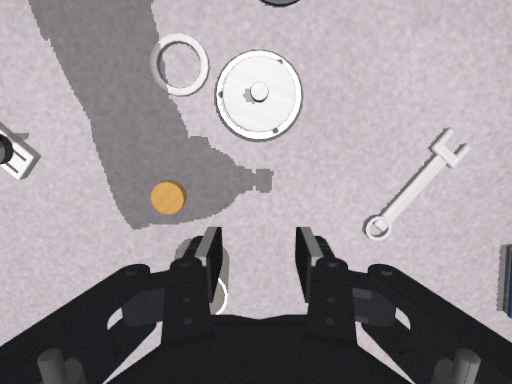

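```bash
python3 -m inch '[[0.5,0,-3.5,0,0,0,4],[1.5,-2,-3.5,0,0,0,4],[1,-4.6,-1,0,0,0,4],[1,-4.8,0,0,0,0,4],[1,-4.8,0,0,0,0,4]]'
python3 -m inch '[[0.5,-4.8,0,0,0,0,4],[0.5,-4.8,0,0,0,0,4],[0.5,-4.8,0,0,0,0,4],[0.5,-4.8,0,0,0,0,4],[0.5,-4.8,0,0,0,0,4]]'
python3 -m inch '[[0.5,-4.8,0,0,0,0,4],[0,-4.8,0,0,0,0,4],[0,-3,2,0,0,0,4],[0,-1,2,0,0,0,4],[0,0,1,0,0,0,4]]'
python3 -m inch '[[0,0,0,0,0,0,4]]'
python3 - <<'E'
from h import *
plan([.5665,-.343,.20])
s=get_state();p=vision.read_camera('wrist')
cv2.imwrite('pics/w7.png',p['pixels'][:,:,::-1])
C,uv=cloud(p,np.ones((384,512),bool),s)
print('weight',disc_centre(C,.028,.023,[.5665,-.343]))
k=(abs(C[:,2]-.064)<.004)&(np.hypot(*(C[:,:2]-[.5665,-.343]).T)<.02);print('stem top',k.sum(),C[k].mean(0))
E
```

```text
clock: 9.85
tcp_pos: [0.5997, 0.0779, 0.2515]
orientation: [0.001, -0.0, 1.0, 0.0]
wrist_force: [0.5, 0.2, -0.5]
finger_gap: 0.0399
clock: 10.35
tcp_pos: [0.5744, -0.1623, 0.2509]
orientation: [0.0, 0.0, 1.0, 0.0]
wrist_force: [0.3, 0.2, -0.1]
finger_gap: 0.04
clock: 10.85
tcp_pos: [0.5691, -0.298, 0.1983]
orientation: [-0.001, 0.002, 1.0, 0.001]
wrist_force: [-0.0, 0.1, -0.5]
finger_gap: 0.0402
clock: 10.95
tcp_pos: [0.5693, -0.2958, 0.1986]
orientation: [-0.002, 0.0, 1.0, 0.001]
wrist_force: [-0.8, 0.4, -0.3]
finger_gap: 0.0401
tcp [ 0.5693 -0.2958  0.1986] t 10.95 shift cm [ 0.28 -4.72 -0.15] turn [ 0.15 -0.18 -0.05] gap 0.0401 F [-0.76  0.4  -0.29]
weight (array([ 0.56693763, -0.34257941]), np.float64(0.022340562202746408), 72, np.float64(0.0003356621110530858))
stem top 153 [ 0.5666786  -0.34246448  0.06418452]
```

View pics/w7.png

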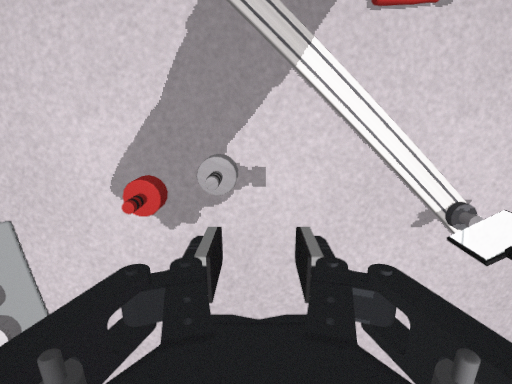

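```bash
python3 -m inch '[[0.25,-3.5,1,0,0,0,4],[0,-1.17,4,0,0,0,4],[0,0,4,0,0,0,4],[0,0,3.5,0,0,0,4],[0,0,2.5,0,0,0,4]]' 60
python3 -m inch '[[0,0,1.1,0,0,0,4],[0,0,0,0,0,0,4]]' 60
python3 -c "
from h import *
plan([.5668,-.3425,.038])"
```

```text
clock: 11.5
tcp_pos: [0.5683, -0.3422, 0.0492]
orientation: [-0.0, -0.0, 1.0, 0.0]
wrist_force: [0.7, -0.1, -0.2]
finger_gap: 0.0401
clock: 11.7
tcp_pos: [0.5682, -0.3425, 0.0386]
orientation: [-0.001, -0.0, 1.0, 0.001]
wrist_force: [-0.1, 0.5, 0.1]
finger_gap: 0.0404
tcp [ 0.5682 -0.3425  0.0386] t 11.7 shift cm [ 0.14 -0.    0.06] turn [ 0.07 -0.08  0.04] gap 0.0404 F [-0.12  0.48  0.08]
```

```bash
python3 -m inch '[[0.1,0,0,0,0,0,2],[0,0,0,0,0,0,0.5],[0,0,0,0,0,0,0.5],[0,0,0,0,0,0,0.5],[0,0,0,0,0,0,0.5]]' 60
python3 -m inch '[[0,0,-0.5,0,0,0,0.5],[0,0,-1,0,0,0,0.5],[0,0,-2,0,0,0,0.5],[0,0,-4,0,0,0,0.5],[0,0,-4,0,0,0,0.5]]' 60
python3 -m inch '[[0,2,-4,0,0,0,0.5],[0,2,-4,0,0,0,0.5],[0,4,-2,0,0,0,0.5],[0.5,4.5,-1,0,0,0,0.5],[0.5,4.5,0,0,0,0,0.5]]' 60
python3 -c "
from h import *
plan([.53,.26,.26])
s=get_state();p=vision.read_camera('wrist')
cv2.imwrite('pics/w8.png',p['pixels'][:,:,::-1])"
```

```text
clock: 12.2
tcp_pos: [0.5687, -0.3446, 0.0413]
orientation: [0.002, 0.0, 1.0, -0.001]
wrist_force: [0.2, 1.1, 7.8]
finger_gap: 0.0121
clock: 12.7
tcp_pos: [0.5663, -0.3435, 0.1543]
orientation: [-0.001, 0.001, 1.0, 0.001]
wrist_force: [1.0, -0.3, -2.9]
finger_gap: 0.0118
clock: 13.2
tcp_pos: [0.5578, -0.1733, 0.2665]
orientation: [0.002, 0.001, 1.0, -0.001]
wrist_force: [1.1, -0.1, -3.3]
finger_gap: 0.0119
tcp [ 0.5578 -0.1733  0.2665] t 13.2 shift cm [ 2.88 43.33  0.58] turn [-0.09  0.2  -0.12] gap 0.0119 F [ 1.13 -0.1  -3.34]
```

View pics/w8.png

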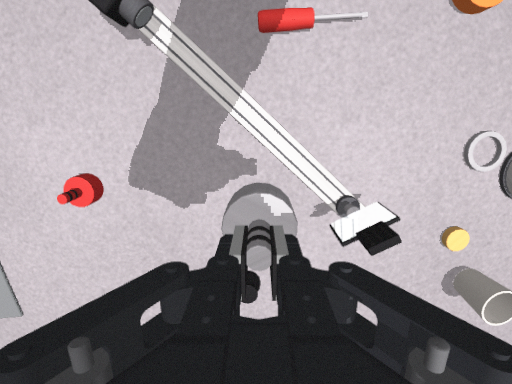

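```bash
python3 -m inch '[[0.4,4.8,0,0,0,0,0.5],[0.4,4.8,0,0,0,0,0.5],[0.4,4.8,0,0,0,0,0.5],[0.4,4.8,0,0,0,0,0.5],[0.4,4.8,0,0,0,0,0.5]]' 60
python3 -m inch '[[0.4,4.8,0,0,0,0,0.5],[0.4,4.8,1.5,0,0,0,0.5],[0.4,4.3,2,0,0,0,0.5],[0.4,3.8,3,0,0,0,0.5],[0,1.6,3.5,0,0,0,0.5]]' 60
python3 -m inch '[[0,0,2,0,0,0,0.5],[0,0,0,0,0,0,0.5],[0,0,0,0,0,0,0.5]]' 60
python3 - <<'E'
from h import *
plan([.447,.262,.16])
s=get_state();p=vision.read_camera('wrist')
cv2.imwrite('pics/w9.png',p['pixels'][:,:,::-1])
C,uv=cloud(p,np.ones((384,512),bool),s)
z=np.median(C[(uv[:,1]>188)&(uv[:,1]<205)&(abs(uv[:,0]-258)<15)][:,2]);print('disc top z',z)
t=s['tcp_pos'][:2]
print('weight',disc_centre(C,z,.023,t-[.002,0]))
print('station',disc_centre(C,.022,.036,[.447,.262],.004))
k=(abs(C[:,2]-.038)<.004)&(np.hypot(*(C[:,:2]-[.447,.262]).T)<.02);P=C[k];print('spindle',k.sum(),P.mean(0),(P.min(0)+P.max(0))/2,np.ptp(P,0))
E
```

```text
clock: 13.75
tcp_pos: [0.537, 0.0675, 0.2643]
orientation: [-0.0, 0.001, 1.0, -0.0]
wrist_force: [1.0, -0.0, -3.0]
finger_gap: 0.012
clock: 14.25
tcp_pos: [0.5217, 0.262, 0.1644]
orientation: [0.001, -0.001, 1.0, 0.001]
wrist_force: [0.8, -0.5, -4.0]
finger_gap: 0.0114
clock: 14.55
tcp_pos: [0.5218, 0.2582, 0.1445]
orientation: [-0.0, 0.001, 1.0, -0.0]
wrist_force: [0.2, 0.6, -2.3]
finger_gap: 0.0116
tcp [0.5218 0.2582 0.1445] t 14.55 shift cm [ 7.48  0.37 -1.55] turn [-0.02 -0.05 -0.07] gap 0.0116 F [ 0.24  0.63 -2.33]
disc top z 0.13125022773438916
weight (array([0.51972598, 0.2589729 ]), np.float64(0.022441323127468837), 42, np.float64(0.00017952887314497248))
station (array([0.44712823, 0.26167936]), np.float64(0.031430049382726685), 72, np.float64(0.0003293546420304906))
spindle 145 [0.44696136 0.26161799 0.03694212] [0.44686804 0.26165917 0.03712026] [0.01168805 0.01039888 0.00583028]
```

View pics/w9.png

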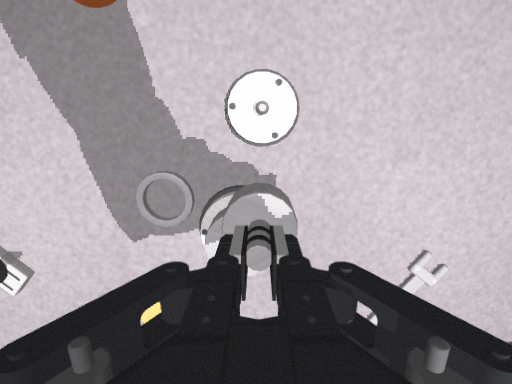

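```bash
python3 -m inch '[[2.3,0.1,0,0,0,0,0.5],[3.5,0.17,0,0,0,0,0.5],[1.46,0,1,0,0,0,0.5],[0,0,2,0,0,0,0.5],[0,0,1.6,0,0,0,0.5]]' 60
python3 -m inch '[[0,0,0,0,0,0,0.5],[0,0,0,0,0,0,0.5]]' 60
cat > chk.py <<'E'
from h import *
import sys
plan([.447,.262,.06])
s=get_state();p=vision.read_camera('wrist')
cv2.imwrite(sys.argv[1],p['pixels'][:,:,::-1])
C,uv=cloud(p,np.ones((384,512),bool),s)
z=np.median(C[(uv[:,1]>188)&(uv[:,1]<205)&(abs(uv[:,0]-258)<15)][:,2]);print('disc top z',z)
print('weight',disc_centre(C,z,.023,s['tcp_pos'][:2]-[.002,0]))
print('station',disc_centre(C,.022,.036,[.447,.262],.004))
E
python3 chk.py pics/w10.png
```

```text
clock: 15.1
tcp_pos: [0.4507, 0.2614, 0.1003]
orientation: [0.002, 0.001, 1.0, 0.001]
wrist_force: [-0.6, -0.8, -3.4]
finger_gap: 0.0117
clock: 15.3
tcp_pos: [0.4505, 0.2612, 0.0998]
orientation: [0.001, 0.001, 1.0, 0.0]
wrist_force: [0.3, -0.4, -2.8]
finger_gap: 0.0117
tcp [0.4505 0.2612 0.0998] t 15.3 shift cm [0.36 0.07 3.98] turn [ 0.05  0.12 -0.11] gap 0.0117 F [ 0.32 -0.41 -2.81]
disc top z 0.08661238793186038
weight (array([0.44844983, 0.26199295]), np.float64(0.022423930315418488), 42, np.float64(0.00016938795062324552))
station (array([0.44692179, 0.26164054]), np.float64(0.031508379119152184), 47, np.float64(0.00017101467446152034))
```

View pics/w10.png

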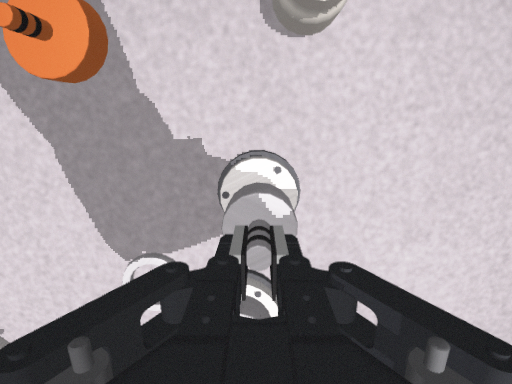

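```bash
python3 -m inch '[[0.15,-0.03,1,0,0,0,0.5],[0,0,0.7,0,0,0,0.5],[0,0,0.7,0,0,0,0.5],[0,0,0.6,0,0,0,0.5],[0,0,0.4,0,0,0,0.5]]' 60
python3 -m inch '[[0,0,0.1,0,0,0,0.5],[0,0,0,0,0,0,0.5]]' 60
python3 chk.py pics/w11.png
```

```text
clock: 15.85
tcp_pos: [0.4474, 0.261, 0.0633]
orientation: [-0.001, 0.0, 1.0, -0.0]
wrist_force: [-3.6, 4.7, 22.2]
finger_gap: 0.0116
clock: 16.05
tcp_pos: [0.4476, 0.2613, 0.0634]
orientation: [-0.0, 0.0, 1.0, 0.0]
wrist_force: [-1.1, 0.1, 0.5]
finger_gap: 0.0117
tcp [0.4476 0.2613 0.0634] t 16.05 shift cm [0.06 0.07 0.34] turn [ 0.02 -0.01 -0.04] gap 0.0117 F [-1.13  0.11  0.46]
disc top z 0.05029884243615407
weight (array([0.44558621, 0.26177785]), np.float64(0.022496632601585756), 42, np.float64(0.0001738039998965373))
station (array([0.44684212, 0.26169413]), np.float64(0.031516086563945514), 50, np.float64(0.00020055937474901375))
```

```bash
python3 -m inch '[[0,0,0,0,0,0,1.6],[0,0,0,0,0,0,2.2],[0,0,0,0,0,0,4],[0,0,0,0,0,0,4]]' 60
python3 -m inch '[[0,0,-1,0,0,0,4],[0,0,-3,0,0,0,4],[0,0,-4,0,0,0,4],[0,0,-4.5,0,0,0,4],[-4,0,-1,0,0,0,4]]'
python3 -m inch '[[-4,0,0,0,0,0,4],[0,0,0,0,0,0,4]]'
python3 - <<'E'
from h import *
np.set_printoptions(precision=4,suppress=True)
plan([.615,-.04,.26])
s=get_state();p=vision.read_camera('wrist')
cv2.imwrite('pics/w12.png',p['pixels'][:,:,::-1])
C,uv=cloud(p,np.ones((384,512),bool),s)
print('weight',disc_centre(C,.05,.023,[.447,.262]))
k=(np.hypot(*(C[:,:2]-[.447,.262]).T)<.018)&(C[:,2]<.06)&(C[:,2]>.04);P=C[k];A=np.c_[P[:,:2]-P[:,:2].mean(0),np.ones(len(P))];print('plane',np.linalg.lstsq(A,P[:,2],rcond=None)[0])
k=(np.hypot(*(C[:,:2]-[.447,.262]).T)<.018)&(C[:,2]>.08);print('stem top',C[k].mean(0))
p=vision.read_camera('top');C,uv=cloud(p,np.ones((384,512),bool))
for n in ('big','small'):
    c=[.5696,.2408] if n=='big' else [.447,.262]
    for a in range(2):
        k=(np.hypot(*(C[:,:2]-c).T)<.02)&(C[:,2]>.075);P=C[k];print(n,'stem',k.sum(),P.mean(0))
        break
p=vision.read_camera('scene')
cv2.imwrite('pics/s2.png',cv2.resize(p['pixels'][130:260,180:360,::-1],(800,578),interpolation=cv2.INTER_CUBIC))
for l,z in {'fin':.106,'mirror_face':.075,'lens':.075}.items():
  for n in ['scene','top']:
    q=vision.read_camera(n)
    for d in tip_of(q,l)[:2]: print(n,l,round(d['confidence'],2),d['location'],on_z(q,d['location'],z)[0][:2])
E
```

```text
clock: 16.5
tcp_pos: [0.4481, 0.2611, 0.0633]
orientation: [0.0, 0.0, 1.0, 0.0]
wrist_force: [0.3, 0.1, 0.0]
finger_gap: 0.0399
clock: 17.0
tcp_pos: [0.4869, 0.2622, 0.2052]
orientation: [0.003, -0.001, 1.0, 0.001]
wrist_force: [2.5, 1.5, 1.1]
finger_gap: 0.0399
clock: 17.2
tcp_pos: [0.5327, 0.2608, 0.1989]
orientation: [0.002, 0.002, 1.0, 0.0]
wrist_force: [-0.6, -0.5, -1.2]
finger_gap: 0.0403
tcp [0.5327 0.2608 0.1989] t 17.2 shift cm [ -8.35 -30.05  -6.1 ] turn [ 0.06  0.27 -0.18] gap 0.0403 F [-0.61 -0.53 -1.22]
weight (array([0.4461, 0.2622]), np.float64(0.022290830882867003), 72, np.float64(0.00038811988807677274))
plane [-0.0055  0.0005  0.0504]
stem top [0.4461 0.2622 0.0862]
big stem 248 [0.5662 0.2349 0.6243]
small stem 292 [0.4482 0.2615 0.652 ]
scene fin 0.5 [273.1, 210.1] [ 0.6221 -0.0552]
scene fin 0.43 [295.1, 185.8] [0.6047 0.0631]
top fin 0.74 [264.2, 166.2] [ 0.6211 -0.043 ]
top fin 0.5 [261.4, 174.6] [ 0.5936 -0.0345]
scene mirror_face 0.69 [276.0, 215.2] [ 0.6202 -0.0392]
scene mirror_face 0.18 [297.1, 185.3] [0.5863 0.0998]
top mirror_face 0.52 [261.0, 169.6] [ 0.6169 -0.0333]
scene lens 0.64 [142.7, 224.5] [ 0.3789 -0.2987]
top lens 0.78 [344.2, 236.6] [ 0.4033 -0.3004]
```

View pics/w12.png

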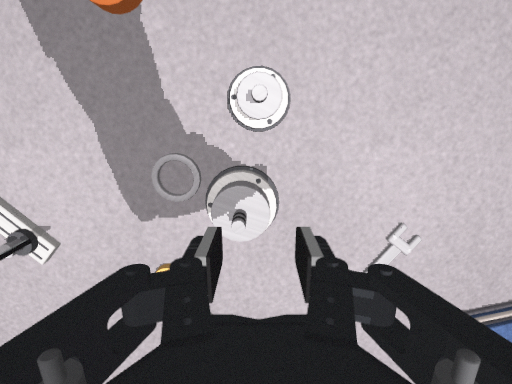

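View pics/s2.png

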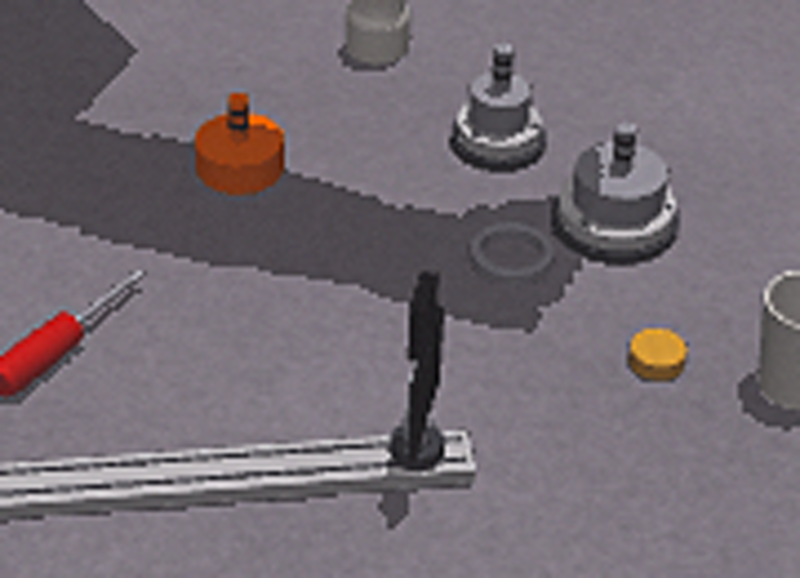

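```bash
python3 -m inch '[[-1,-1,-3,0,0,0,5],[-2,-4,-2,0,0,0,5],[-2,-4.4,-1,0,0,0,5],[-2,-4.4,0,0,0,0,5],[-2,-4.4,0,0,0,0,5]]'
python3 -m inch '[[-1.8,-4.4,0,0,0,0,5],[-1.2,-4.4,0,0,0,0,5],[-0.7,-2.5,0,0,0,0,5],[0,0,0,0,0,0,5],[0,0,0,0,0,0,5]]'
cat > mir.py <<'E'
from h import *
import sys
np.set_printoptions(precision=4,suppress=True)
plan([.617,-.037,.26],118)
s=get_state();p=vision.read_camera('wrist')
cv2.imwrite(sys.argv[1],p['pixels'][:,:,::-1])
for l,z in {'fin':.106,'mirror_face':.075,'lens':.075,'mirror':0}.items():
    for d in tip_of(p,l)[:2]: print(l,round(d['confidence'],2),d['location'],on_z(p,d['location'],z,s)[0][:2])
C,uv=cloud(p,np.ones((384,512),bool),s);M=state()[1]
k=(np.hypot(*(C[:,:2]-[.617,-.037]).T)<.05)&(abs(C[:,2]-.148)<.004);P=C[k][:,:2]
if k.sum()>10:print('fin top',k.sum(),P.mean(0),cv2.minAreaRect((P*1000).astype('float32')))
k=(np.hypot(*(C[:,:2]-[.617,-.037]).T)<.06)&(abs(C[:,2]-.106)<.004);P=C[k][:,:2]
if k.sum()>10:print('frame top',k.sum(),P.mean(0),cv2.minAreaRect((P*1000).astype('float32')))
E
python3 mir.py pics/w13.png
```

```text
clock: 18.45
tcp_pos: [0.6185, 0.0774, 0.2589]
orientation: [0.001, 0.0, 1.0, 0.0]
wrist_force: [1.0, -0.1, -0.3]
finger_gap: 0.0504
clock: 18.95
tcp_pos: [0.6545, -0.0347, 0.2577]
orientation: [-0.0, 0.001, 1.0, 0.0]
wrist_force: [0.3, 0.4, -0.3]
finger_gap: 0.0499
tcp [ 0.6545 -0.0347  0.2577] t 18.95 shift cm [ 3.74 -0.24 -0.23] turn [ 0.01 -0.06 61.86] gap 0.0499 F [ 0.3   0.37 -0.32]
fin 0.86 [248.1, 146.1] [ 0.6171 -0.0449]
fin 0.74 [402.0, 83.8] [0.5548 0.1097]
mirror_face 0.8 [249.9, 145.3] [ 0.6191 -0.044 ]
mirror_face 0.74 [248.5, 144.4] [ 0.6181 -0.0456]
fin top 435 [ 0.618  -0.0437] ((618.3348388671875, -43.83631134033203), (10.595588684082031, 34.008567810058594), 26.489778518676758)
frame top 204 [ 0.6182 -0.0378] ((618.7791748046875, -43.533355712890625), (11.079950332641602, 73.6189956665039), 27.402484893798828)
```

View pics/w13.png

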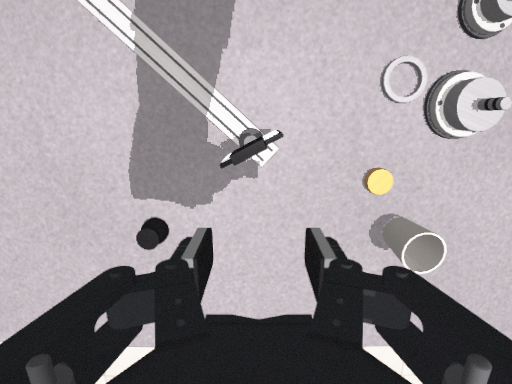

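```bash
python3 - <<'E'
from h import *
np.set_printoptions(precision=4,suppress=True)
s=get_state();p=vision.read_camera('wrist')
C,uv=cloud(p,np.ones((384,512),bool),s)
M=np.array([.6184,-.0437])
u=np.array([np.cos(np.radians(227)),np.sin(np.radians(227))]);n=np.array([-u[1],u[0]])
t=(C[:,:2]-M)@u;w=(C[:,:2]-M)@n
k=(abs(C[:,2]-.014)<.004)&(abs(w)<.03)&(t>.06)
P=C[k][:,:2];print(k.sum(),t[k].min(),t[k].max())
mids=[];ts=np.arange(.07,t[k].max()-.01,.01)
for a in ts:
    j=k&(abs(t-a)<.005);mids.append((w[j].min()+w[j].max())/2) 
mids=np.array(mids);print(mids)
f=np.polyfit(ts,mids,1);print('rail offset at pivot',f[1],'angle',227+np.degrees(np.arctan(f[0])))
k=(abs(C[:,2]-.086)<.004)&(np.hypot(*(C[:,:2]-[.5698,.2409]).T)<.03);print('stem top',k.sum(),C[k].mean(0),(C[k].min(0)+C[k].max(0))/2)
q=vision.read_camera('top');C,uv=cloud(q,np.ones((384,512),bool))
t=(C[:,:2]-M)@u;w=(C[:,:2]-M)@n
k=(abs(C[:,2]-.014)<.006)&(abs(w)<.035)&(t>.05)&(t<.31)
ts=np.arange(.07,.30,.01);mids=np.array([np.median(w[k&(abs(t-a)<.007)]) for a in ts]);f=np.polyfit(ts,mids,1);print('top: offset',f[1],'angle',227+np.degrees(np.arctan(f[0])))
k=(C[:,2]>.09)&(C[:,2]<.115)&(abs(t-.38)<.08)&(abs(w)<.05);print('cam top',k.sum(),(C[k].min(0)+C[k].max(0))/2,'w',np.median(w[k]),'t',t[k].min(),t[k].max())
E
```

```text
4539 0.060069180191015405 0.27858900995191854
[0.0004 0.0005 0.0007 0.0012 0.0003 0.0001 0.0006 0.0007 0.0011 0.0005
 0.0008 0.001  0.0009 0.001  0.0012 0.0011 0.0012 0.0014 0.005  0.0097]
rail offset at pivot -0.0021225755959266694 angle 228.24470949055086
stem top 142 [0.5697 0.2392 0.0859] [0.5696 0.2399 0.0854]
top: offset 0.0001678159027413076 angle 227.11480518251082
cam top 306 [ 0.3527 -0.3283  0.0997] w -0.0003860334528053216 t 0.3455101319092797 0.41836382822052
```

```bash
python3 -m inch '[[0.7,-0.2,0,0,0,7.8,4],[0.7,-0.2,0,0,0,7.8,4],[0.7,-0.2,0,0,0,7.8,4],[0,0,0,0,0,7.8,4],[0,0,0,0,0,7.8,4]]' 30
python3 -m inch '[[0,0,0,0,0,7.8,4],[0,0,0,0,0,7.8,4],[0,0,0,0,0,7.8,4],[0,0,0,0,0,0,4],[0,0,0,0,0,0,4]]' 30
python3 - <<'E'
from h import *
plan([.6184,-.0437,.20],117.2)
E
sed -i 's/\[.617,-.037\]/[.6184,-.0437]/g' mir.py; python3 mir.py pics/w14.png
```

```text
clock: 19.8
tcp_pos: [0.6328, -0.0365, 0.2585]
orientation: [0.0, 0.336, 0.942, 0.0]
wrist_force: [0.4, 0.6, 0.7]
finger_gap: 0.0401
clock: 20.3
tcp_pos: [0.633, -0.0368, 0.2583]
orientation: [0.0, 0.517, 0.856, 0.0]
wrist_force: [-1.2, -0.1, 0.2]
finger_gap: 0.0402
tcp [ 0.633  -0.0368  0.2583] t 20.3 shift cm [ 0.07 -1.62  5.83] turn [0.01 0.   0.57] gap 0.0402 F [-1.17 -0.08  0.24]
tcp [ 0.633  -0.0368  0.2583] t 20.3 shift cm [ 0.72 -1.43 -0.17] turn [ 0.01  0.   -0.23] gap 0.0402 F [-1.17 -0.08  0.24]
fin 0.82 [241.8, 178.2] [ 0.6159 -0.0422]
fin 0.21 [416.3, 65.2] [0.7166 0.1406]
mirror_face 0.89 [245.2, 176.2] [ 0.6198 -0.0448]
lens 0.85 [4.2, 259.8] [ 0.384  -0.2975]
mirror 0.63 [246.6, 163.8] [ 0.6173 -0.0429]
fin top 393 [ 0.6183 -0.0432] ((618.3927612304688, -43.57943344116211), (9.518617630004883, 33.27349090576172), 27.072534561157227)
frame top 190 [ 0.6172 -0.0343] ((620.5680541992188, -42.58995819091797), (5.482490062713623, 73.66709899902344), 27.267305374145508)
```

View pics/w14.png

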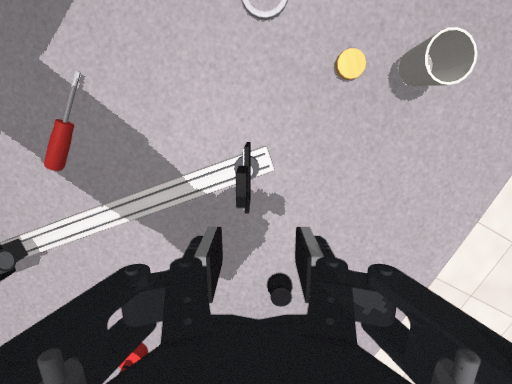

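```bash
python3 -m inch '[[0.07,-1.6,0,0,0,0.6,4],[0,0,4,0,0,0,4],[0,0,4,0,0,0,4],[0,0,3,0,0,0,4],[0,0,2,0,0,0,4]]' 30
python3 -m inch '[[0,0,1.1,0,0,0,4],[0,0,0,0,0,0,4],[0,0,0,0,0,0,4]]' 30
python3 - <<'E'
from h import *
plan([.6184,-.0436,.117],117.2)
s=get_state();p=vision.read_camera('wrist')
cv2.imwrite('pics/w15.png',p['pixels'][:,:,::-1])
E
```

```text
clock: 21.05
tcp_pos: [0.6171, -0.0438, 0.1254]
orientation: [-0.002, 0.523, 0.853, -0.001]
wrist_force: [-0.5, 0.1, -0.6]
finger_gap: 0.0397
clock: 21.35
tcp_pos: [0.6192, -0.0441, 0.1181]
orientation: [0.001, 0.523, 0.852, 0.0]
wrist_force: [0.1, -0.1, -0.2]
finger_gap: 0.04
tcp [ 0.6192 -0.0441  0.1181] t 21.35 shift cm [ 0.08 -0.05  0.11] turn [ 0.06  0.04 -0.24] gap 0.04 F [ 0.11 -0.07 -0.21]
```

View pics/w15.png

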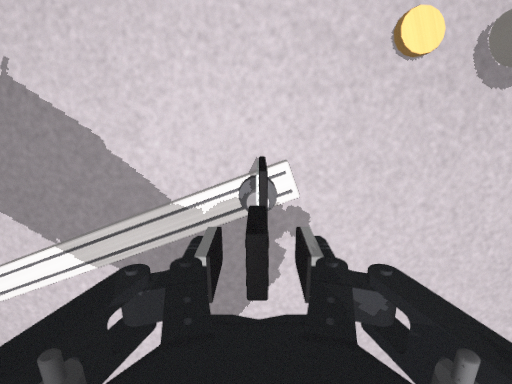

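The fin stands centred between the open pads at (257,250), so I'll close on it.

```bash
python3 -m inch '[[0.08,-0.05,0,0,0,0,2],[0,0,0,0,0,0,1],[0,0,0,0,0,0,0.2],[0,0,0,0,0,0,0.2],[0,0,0,0,0,0,0.2]]' 35
python3 -c "
from h import *
plan([.6184,-.0436,.117],73.5)"
```

```text
clock: 21.9
tcp_pos: [0.6181, -0.0437, 0.1184]
orientation: [0.001, 0.523, 0.852, 0.0]
wrist_force: [-2.2, -0.1, 5.6]
finger_gap: 0.0092
tcp [ 0.6181 -0.0437  0.1184] t 21.9 shift cm [-0.01  0.03  0.14] turn [9.000e-02 3.000e-02 4.344e+01] gap 0.0092 F [-2.24 -0.07  5.59]
```

```bash
python3 -m inch '[[0,0,0,0,0,3,0.2],[0,0,0,0,0,5.5,0.2],[0,0,0,0,0,6,0.2],[0,0,0,0,0,6,0.2],[0,0,0,0,0,6,0.2]]' 35
python3 -m inch '[[0,0,0,0,0,6,0.2],[0,0,0,0,0,5,0.2],[0,0,0,0,0,3.5,0.2],[0,0,0,0,0,2.4,0.2],[0,0,0,0,0,0,0.2]]' 35
python3 - <<'E'
from h import *
plan([.6184,-.0436,.117],73.5)
s=get_state();p=vision.read_camera('wrist')
cv2.imwrite('pics/w16.png',p['pixels'][:,:,::-1])
C,uv=cloud(p,np.ones((384,512),bool),s)
k=(np.hypot(*(C[:,:2]-[.6184,-.0437]).T)<.06)&(abs(C[:,2]-.106)<.004);P=C[k][:,:2]
if k.sum()>10:print('frame top',k.sum(),P.mean(0),cv2.minAreaRect((P*1000).astype('float32')))
k=(np.hypot(*(C[:,:2]-[.6184,-.0437]).T)<.05)&(abs(C[:,2]-.148)<.004);P=C[k][:,:2]
if k.sum()>10:print('fin top',k.sum(),P.mean(0),cv2.minAreaRect((P*1000).astype('float32')))
E
```

```text
clock: 22.4
tcp_pos: [0.6184, -0.0436, 0.1184]
orientation: [0.001, 0.706, 0.708, 0.001]
wrist_force: [-0.8, 0.1, 4.5]
finger_gap: 0.0097
clock: 22.9
tcp_pos: [0.6186, -0.0436, 0.1184]
orientation: [0.001, 0.801, 0.598, 0.001]
wrist_force: [-0.2, 0.3, 5.5]
finger_gap: 0.0095
tcp [ 0.6186 -0.0436  0.1184] t 22.9 shift cm [-0.   -0.02  0.14] turn [ 0.14 -0.02  0.01] gap 0.0095 F [-0.24  0.29  5.54]
frame top 419 [ 0.62821959 -0.02021126] ((625.3818969726562, -21.752113342285156), (27.37163543701172, 10.429890632629395), 73.77333068847656)
fin top 1880 [ 0.61926847 -0.04104685] ((616.1942138671875, -41.403045654296875), (32.87128448486328, 32.216331481933594), 39.89509582519531)
```

View pics/w16.png

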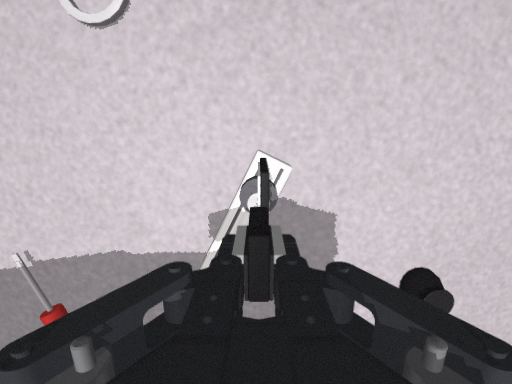

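```bash
python3 -m inch '[[0,0,0,0,0,0,0.2],[0,0,0,0,0,0,0.2],[0,0,0,0,0,0,0.2]]' 35
python3 - <<'E'
from h import *
np.set_printoptions(precision=4,suppress=True)
M=np.array([.6184,-.0437]);st=np.array([.5697,.2405])
def angs(C,tag):
    u=np.array([np.cos(np.radians(73.5)),np.sin(np.radians(73.5))]);n=np.array([-u[1],u[0]])
    d=C[:,:2]-M;t=d@u;w=d@n
    k=(abs(C[:,2]-.104)<.005)&(abs(w)<.012)&(t>.012)&(t<.036)
    if k.sum()<8: print(tag,'few');return
    ts=np.arange(.015,.036,.003)
    m=np.array([[a,(w[k&(abs(t-a)<.002)].min()+w[k&(abs(t-a)<.002)].max())/2] for a in ts if (k&(abs(t-a)<.002)).sum()>2])
    f=np.polyfit(m[:,0],m[:,1],1);print(tag,k.sum(),'angle',73.5+np.degrees(np.arctan(f[0])),'offset',f[1],m[:,1])
for i in range(2):
    s=get_state();p=vision.read_camera('wrist');C,uv=cloud(p,np.ones((384,512),bool),s);angs(C,'wrist')
q=vision.read_camera('scene')
cv2.imwrite('pics/s3.png',cv2.resize(q['pixels'][100:290,160:400,::-1],(758,600),interpolation=cv2.INTER_CUBIC))
for l in ['big_weight','small_weight']:
    for d in silhouettes(q,l):
        C,_=cloud(q,d['mask']);k=abs(C[:,2]-.05)<.004
        if k.sum()>30: P=C[k][:,:2];print(l,d['confidence'],(P.min(0)+P.max(0))/2,np.ptp(P,0))
for a in (162,163.5,164,165):
    r=np.radians(2*a-227.2);d=st-M;print(a,'y mm',1000*(-np.sin(r)*d[0]+np.cos(r)*d[1]))
plan([.6184,-.0436,.117],73.5)
E
```

```text
clock: 23.25
tcp_pos: [0.6186, -0.0436, 0.1184]
orientation: [0.001, 0.801, 0.599, 0.001]
wrist_force: [-0.3, 0.1, 5.2]
finger_gap: 0.0096
wrist 392 angle 66.43408913602096 offset 0.0008591205503234704 [-0.0005 -0.0008 -0.0027 -0.0027 -0.0027 -0.0027 -0.0027]
wrist 386 angle 66.99312791889442 offset 0.0005943151519305168 [-0.0008 -0.0008 -0.0027 -0.0027 -0.0027 -0.0027 -0.0027]
big_weight 0.76 [0.5699 0.2396] [0.0617 0.0683]
small_weight 0.6 [0.7568 0.1794] [0.0519 0.0591]
162 y mm 14.707012452080711
163.5 y mm -0.38417500684057027
164 y mm -5.4163804947759
165 y mm -15.474309468771784
tcp [ 0.6186 -0.0436  0.1184] t 23.5 shift cm [-0.   -0.02  0.14] turn [ 0.13 -0.01  0.06] gap 0.0097 F [-0.4   0.36  5.12]
```

View pics/s3.png

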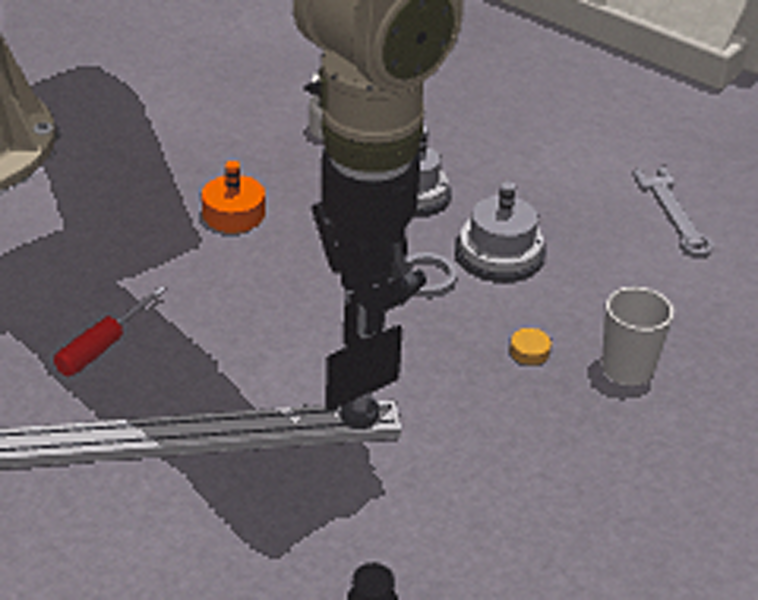

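```bash
python3 - <<'E'
from h import *
M=np.array([.6184,-.0437])
for n in ['scene','scene']:
    q=vision.read_camera(n);C,uv=cloud(q,np.ones((384,512),bool))
    d=C[:,:2]-M
    k=(np.hypot(*d.T)<.04)&(C[:,2]>.05)&(C[:,2]<.10)
    P=C[k];u=np.array([np.cos(np.radians(73.5)),np.sin(np.radians(73.5))]);v=np.array([-u[1],u[0]])
    t=(P[:,:2]-M)@u;w=(P[:,:2]-M)@v
    for _ in range(5):
        f=np.polyfit(t,w,1);r=w-np.polyval(f,t);g=abs(r)<max(.002,2*np.std(r));t,w=t[g],w[g]
    print(n,k.sum(),len(t),t.min(),t.max(),73.5+np.degrees(np.arctan(f[0])),f[1],np.std(r))
E
```

```text
scene 308 272 -0.03842899142307601 0.03764623062641593 73.33835995613696 -0.004057565545842359 0.0011879760058087652
scene 317 279 -0.03824338680351263 0.03799514747752151 73.57906510231375 -0.004070528223965213 0.0012720223318279371
```

```bash
python3 -m inch '[[0,0,0,0,0,0,0.2],[0,0,0,0,0,0,0.2]]' 35; python3 -c "
from workcell import workorder
print(workorder.hand_in())"
```

```text
clock: 23.8
tcp_pos: [0.6186, -0.0436, 0.1184]
orientation: [0.001, 0.801, 0.599, 0.001]
wrist_force: [0.0, 0.5, 5.1]
finger_gap: 0.0092
the job is handed in; nothing more can be done
None
```

I set both weights on their stations, turned the mirror to show the large weight's stem, and handed the job in at 23.8 s. The hand-in gave no verdict. The gripper was still holding the fin at a set grip of 35 N.

- **Large weight:** it sits on the thick spindle about 0.7 mm off centre and flat. Its underside is about 22 mm up, and it is released.
- **Small weight:** it sits on the thin spindle about 1 mm off centre, tilted less than 0.01 rad by the plane fit. Its underside is about 22 mm up, and it is released. It touched down with a brief 22 N push on the wrist.
- **Mirror:** I turned it about 43.7° from its parked angle, so it faces 163.5°. Two plane fits to its back from the scene camera gave 163.3° and 163.6°. By my geometry the camera's line of sight passes within about 5 mm of the stem axis, against the 20 mm allowed.
- **Other things on the bench:** I never touched the bystanders or the red and orange look-alikes, and they looked in place in the last pictures. I did not measure their positions at the end.

**Checks that disagreed:**
- One line fit to the mirror frame from the wrist camera gave 66–67° where I expected 73.5°. I put this down to the finger pads mixing into the near samples, because the other samples matched.
- One network detection labelled the beaker as the small weight, and I ignored it.

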